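# Open the label printer for a new roll

### The job

The label printer on the bench has run out of labels. With a fingertip press its green release tab down until the lid pops ajar, then put a fingertip under the lid's front lip and flip the lid over, past the point where it wants to fall shut, so that it lies back against its stop and stays fully open by itself. Nothing is to be picked up or pinched: do not shove, lift or force the printer, and leave the new label roll, the screwdriver and everything else on the bench where they are.

Things in the scene. Friction and masses are not known exactly. Their poses are not given: they have to be found in the camera images.
- label_printer: loose desktop label printer, 1.7 kg: white base 210 (x) x 170 (y) x 78 mm, dark grey lid, 136 mm high when shut. Origin: centre of its underside. x points from its front (tab, lip) to its back (hinge), z up. Under the lip lies a front deck 44 to 50 mm high, x = -0.105 to -0.066; at y below -0.035 a console 57 mm high carries the tab. Side pushes under 10 N do not slide it.
- lid_lip (a point): middle of the front edge of the lid's light grey finger lip, on its underside; shut: at printer (-0.088, 0.0275, 0.080), popped ajar: 25 mm higher. The lip is 95 mm wide (printer's y), 5 mm thick and stands out 18 mm ahead of the lid's front wall, so a fingertip fits under it. It turns with the lid: its x axis points to the hinge, its z axis out of the lid's top.
- lid_hinge (a point): middle of the lid's hinge axis, which runs along the printer's y, at printer (0.098, 0, 0.078). The lip's front edge swings about it at a radius of 186 mm, so up to 0.26 m above the bench. The lid is 170 mm wide; its front wall is 26 mm high, from there its top slopes up to 58 mm above the hinge.
- printer_lid (a joint): lid angle, rad: 0 shut, about 0.13 popped ajar on a spring pin, 1.57 upright, 1.9 back against its stop (fully open). Lid 0.2 to 0.33 kg, free hinge: let go below about 1.2 it falls shut as far as the pin, above that it falls open by itself. Lifting it at the lip takes 1 to 2 N. While latched it cannot rise more than about 0.01.
- release_pad (a point): centre of the upper face of the green release tab, 20 mm (x) by 34 mm (y), at the right front of the printer, ahead of the lid, at printer (-0.093, -0.060, 0.072) when up. It stands 15 mm above its console.
- printer_release (a joint): travel of the release tab, m: 0 up, 0.008 fully down. It is pressed straight down, starts to move at about 2 N, takes about 5 N when fully down and springs back when let go. From about 0.0035 on the latch frees the lid, which then rises about 25 mm at the lip, so keep the space over the lid's front clear.
- label_roll_center (a point): centre of the new label roll, half-way up: white roll 62 mm across and 60 mm high, standing on end to the left of the printer. Leave it.
- screwdriver: orange-handled screwdriver lying to the right of the printer. Leave it.
- mug: blue mug, 80 mm across, 92 mm high; origin under its centre. Leave it.
- parts_tub: green tub with small jars, 100 x 150 mm, 70 mm high; origin under its centre. Leave it.
- flux_jar: small amber jar with black cap, 48 mm across, 75 mm high. Leave it.
- spray_bottle: white spray bottle with red head, 68 mm across, 200 mm high. Leave it.
- mouse: black computer mouse, 100 x 60 x 32 mm. Leave it.

How it is judged (in metres and radians):
On the way, in this order (a step that is already met when the one before it is completed fails the run):
1. the release tab is pressed down while the lid is still down (value of joint printer_release above 0.0025 m and value of joint printer_lid below 0.3 rad), for 0.05 s.
2. the tab is let go and the freed lid stands ajar or higher (value of joint printer_release below 0.002 m and value of joint printer_lid above 0.06 rad), for 0.1 s.
3. the lid goes past upright (value of joint printer_lid above 1.6 rad), for 0.05 s.
At the end, for the whole second after the job is handed in: The lid lies at rest against its stop (over 1.8 rad), the release tab is up again, and the printer stands flat on the bench within 30 mm of where it was (value of joint printer_lid above 1.8 rad and velocity of joint printer_lid between -0.1 and 0.1 rad/s and value of joint printer_release below 0.002 m and angle between label_printer's own z axis and vertical below 0.05 rad and distance of label_printer from where it was at the start of the episode below 0.03 m); the robot touches nothing.
It fails at once if the printer is shoved more than 30 mm, lifted or tipped (distance of label_printer from where it was at the start of the episode above 0.03 m or height (world z) of label_printer above 0.01 m or angle between label_printer's own z axis and vertical above 0.12 rad).
It fails at once if the printer or its lid is forced or pinched: over 38 N from the fingers (contact force between the fingers and label_printer above 38 N).
It fails at once if the new label roll or another thing on the bench is moved more than 25 mm (distance of any of label_roll_center, screwdriver, mug, parts_tub, flux_jar, spray_bottle, mouse from where it was at the start of the episode above 0.025 m).
It also fails if it takes over 51 s, if anything falls off the work surface, if the arm or the gripper's body presses on something with over 40 N, if the wrist force passes 120 N, or if a joint passes its speed limit or range.

### The arm

A 6-joint arm with a two-finger parallel gripper is mounted at the origin on the work surface. World frame = base frame: x ahead of the robot, y to its left, z up, the work surface at z = 0. Lengths are in m, angles in degrees, forces in N, time in s.
With the tool pointing down it reaches from about 0.35 to 0.875 m from the base axis. Payload 4.2 kg.
Tool frame: the origin (TCP) lies midway between the tips of the shut fingers; the grasp point (between the pads) lies r.grasp_offset behind it (r.grasp_offset is the distance from the TCP to the grasp point, in m); z points along the fingers, y is the direction in which the jaws open and shut (so a half turn about z gives the same grasp; the last joint's range is limited). The gripper opens to 87 mm and grips with 3 to 60 N. Pads are 19 mm wide; open, the fingers measure 117 mm over their backs; the gripper's body (75 mm by 190 mm) begins 51 mm behind the grasp point.
Start: joints at [87.239, 22.042, 0.453, 0, -68.411, -14.817], TCP at [0.189, 0.596, 0.223] pointing down, gripper open.
Joint ranges: [-179.83, 179.83], [-69.29, 118.12], [-61.27, 80.66], [-181.25, 117.63], [-171.15, -9.14], [-177.46, 177.46]. Speed limits (degrees/s): [159.86, 159.86, 180, 180, 180, 180].

### API

Orientations are given as a 3x3 rotation matrix whose columns are the frame's x, y, z axes.
In Python, from station import sense, optics, r gives the robot as it stands. The module is installed in compiled form; this text tells all that it offers.
- The arm moves only by the tool servo_tool, never from a script. Its argument "deltas" is a list of rows, each an object with "slide": the shift along the tool's x, y, z in units of 25 mm (1.0 is 25 mm), a list of three; "spin": the turn about the tool's z in units of 8 degrees (1.0 is 8 degrees). A call has 1 to 10 rows; each row shifts and turns the pose as measured when the row begins, along the tool's axes as they then stand; what a row does not reach is not made up. A row lasts 1/10 s, in which the tool goes at most 50 mm and 8.59 degrees, less where a joint would pass 70% of its speed; a pose out of reach is approached as far as the arm can. A call is refused whole if a number of a shift passes 1 or a number of a turn 1, either way. A call with a gripper value outside its range is refused whole. "gripper" is the closure in counts, from 0 (fully open) to 255 (shut), set as the call begins (left out, the last holds). The fingers move at their own pace and stop on an object; the grip force is fixed at half the most. Time passes only in rows, so rows that do not move let the fingers close. It gives the time, the measured TCP pose, the force and the opening at its end, in the units of the state.
- sense(): the state, without advancing time (a new reading comes with each control period).
- optics.capture(name): name is "scene" or "top" or "wrist"; returns a dict with "frame" (420x560x3 uint8, red, green, blue), "camera_matrix" (3x3 intrinsics, pixels), "eye" and "rotation" of the camera in the world. Camera axes: x right, y down, z forward; pixel columns grow to the right and rows downward; lengths in m; the calibration is good to about 2 mm. A picture is of the moment at which its call begins. There is no depth.
- r.finish_job(): hands the job in, once; it reports no verdict.
The state is a dict: "time_s": time; "joints": joint angles; "joint_velocities": joint speeds; "effort": joint torques, N m; "tcp_pos": TCP position; "ee_rot": TCP orientation; "wrist_force": force on the tool from outside, world axes, zero at the start; "moment": the same for the moment, N m; "gripper_width": opening from 0.0 (shut) to 1.0 (fully open).
Only numpy, scipy, OpenCV 4.12 (cv2) and the standard library are available. Lean on these libraries where they do the work, as an engineer would, in place of code of your own. Each camera call takes 0.05 s, during which the arm holds its last target.

## Working session

There is one attempt and no reset: what is moved stays moved. The work goes in short steps, Python scripts to look and compute and a tool call to move; the robot and the scene stay as the last step left them, time stands still between calls to the robot, and variables do not carry over. Pictures are saved under pics/ and viewed, and the job is handed in when it is done.

Besides the shell and the picture viewer there is one more tool, called after "Call:" as name([rows], argument=value, ...), one row to a line, values as JSON. servo_tool: Moves the arm, as the interface text tells. Its arguments: {"type":"object","properties":{"deltas":{"type":"array"},"gripper":{"type":"number"}},"required":["deltas"]}

```bash
mkdir -p pics; python3 - <<'E'
from station import sense, optics, r
import cv2,pickle
s=sense();print(s['time_s'],s['tcp_pos'],s['ee_rot'],s['wrist_force'],s['gripper_width'],r.grasp_offset)
for n in ['scene','top','wrist']:
    c=optics.capture(n);pickle.dump(c,open(f'{n}0.pkl','wb'))
    cv2.imwrite(f'pics/{n}0.png',c['frame'][:,:,::-1]);print(n,c['eye'],c['rotation'],c['camera_matrix'])
E
```

```text
0.0 [0.18854024 0.59523736 0.22146708] [[ 9.53257014e-01 -3.02160111e-01 -5.76284591e-04]
 [-3.02160649e-01 -9.53254702e-01 -2.10118095e-03]
 [ 8.55470725e-05  2.17709600e-03 -9.99997626e-01]] [0.63730558 0.68795427 0.39966855] 0.9977342713564458 0.0187
scene [ 0.9786335  -0.71139829  0.89621154] [[ 0.86180722  0.34012824 -0.37629922]
 [ 0.50701382 -0.59958684  0.61921935]
 [-0.01501007 -0.72443661 -0.68917799]] [[378.95484613   0.         278.43537938]
 [  0.         378.95484613 204.90462581]
 [  0.           0.           1.        ]]
top [ 4.98709712e-01 -3.05639804e-04  1.19616404e+00] [[-0.02368065 -0.99867538  0.04568055]
 [-0.99971448  0.02380161  0.00210581]
 [-0.00319029 -0.04561764 -0.99895388]] [[429.41300779   0.         275.8537266 ]
 [  0.         429.41300779 206.30875211]
 [  0.           0.           1.        ]]
wrist [0.26910216 0.56960737 0.38464232] [[-0.30017817 -0.90813499 -0.29186281]
 [-0.95388062  0.28648616  0.08965183]
 [ 0.00219869  0.3053138  -0.95224926]] [[357.15473626   0.         278.36241676]
 [  0.         357.15473626 207.54862535]
 [  0.           0.           1.        ]]
```

View pics/scene0.png

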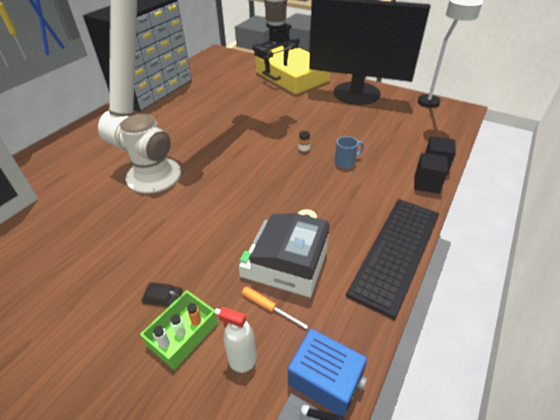

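View pics/top0.png

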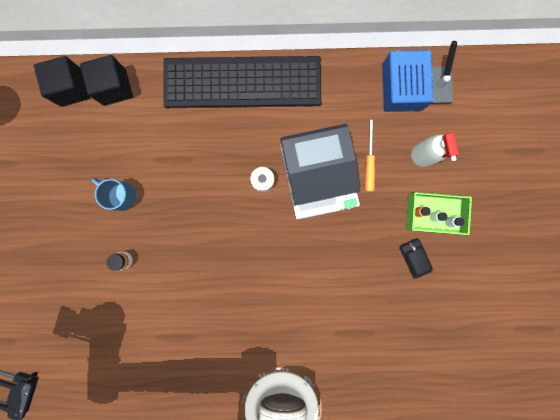

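View pics/wrist0.png

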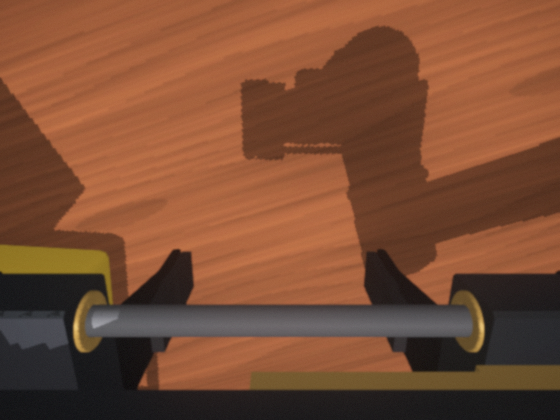

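The top view shows the printer at about (320,170), with its front facing the robot. The green tab is at (350,204), the roll at (262,179), the screwdriver at (370,170) and the bottle at (432,150). Next I'll measure the tab, the front edge and the yaw.

```bash
cat > h.py <<'E'
import numpy as np,cv2,pickle
def ray(c,u,v):
    K=c['camera_matrix'];d=c['rotation']@np.linalg.inv(K)@np.array([u,v,1.]);return c['eye'],d/np.linalg.norm(d)
def onz(c,u,v,z):
    e,d=ray(c,u,v);return e+d*(z-e[2])/d[2]
def px(c,p):
    q=c['rotation'].T@(np.array(p)-c['eye']);q=c['camera_matrix']@q;return q[:2]/q[2]
def tri(l):
    A=np.zeros((3,3));b=np.zeros(3)
    for e,d in l:
        P=np.eye(3)-np.outer(d,d);A+=P;b+=P@e
    return np.linalg.solve(A,b)
E
python3 - <<'E'
from h import *
g={}
for n,box in [('top',(335,190,365,215)),('scene',(230,245,260,270))]:
    c=pickle.load(open(n+'0.pkl','rb'));f=c['frame']
    hsv=cv2.cvtColor(f,cv2.COLOR_RGB2HSV)
    m=cv2.inRange(hsv,(45,90,60),(85,255,255));x0,y0,x1,y1=box;mm=np.zeros_like(m);mm[y0:y1,x0:x1]=m[y0:y1,x0:x1]
    k=cv2.findContours(mm,cv2.RETR_EXTERNAL,cv2.CHAIN_APPROX_NONE)[0];k=max(k,key=cv2.contourArea)
    M=cv2.moments(mm,True);g[n]=(M['m10']/M['m00'],M['m01']/M['m00']);print(n,g[n],cv2.minAreaRect(k),M['m00'])
    if n=='top': print(onz(c,*g[n],.072))
    x0,y0,x1,y1=(250,110,390,230) if n=='top' else (220,190,350,310)
    cv2.imwrite(f'pics/z{n}.png',cv2.resize(f[y0:y1,x0:x1,::-1],None,fx=5 if n=='top' else 5,fy=5,interpolation=cv2.INTER_CUBIC))
t=pickle.load(open('top0.pkl','rb'));s=pickle.load(open('scene0.pkl','rb'))
print(tri([ray(t,*g['top']),ray(s,*g['scene'])]))
E
```

```text
top (349.72289156626505, 202.85542168674698) ((349.9411926269531, 202.76475524902344), (6.790997505187988, 11.641709327697754), 75.96376037597656) 83.0
[ 0.55455951 -0.19164641  0.072     ]
scene (245.1184210526316, 256.0263157894737) ((245.2384796142578, 256.20770263671875), (7.318049430847168, 10.791021347045898), 29.744882583618164) 76.0
[ 0.55348245 -0.1924782   0.07174884]
```

View pics/ztop.png

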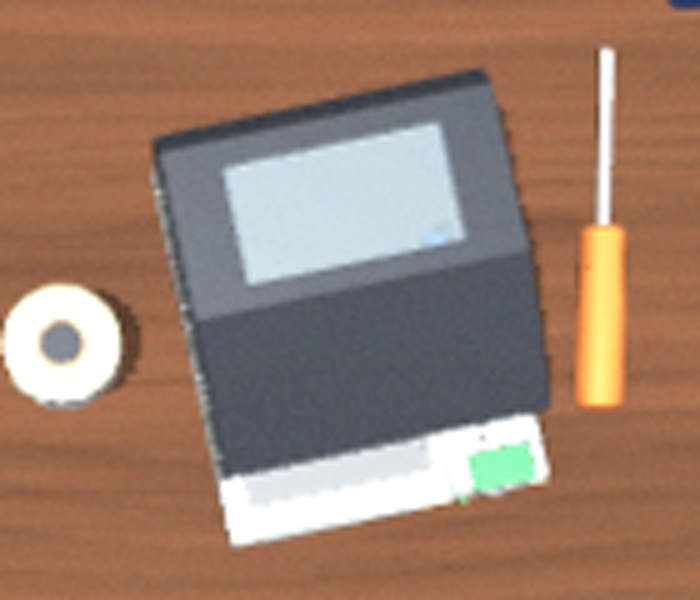

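View pics/zscene.png

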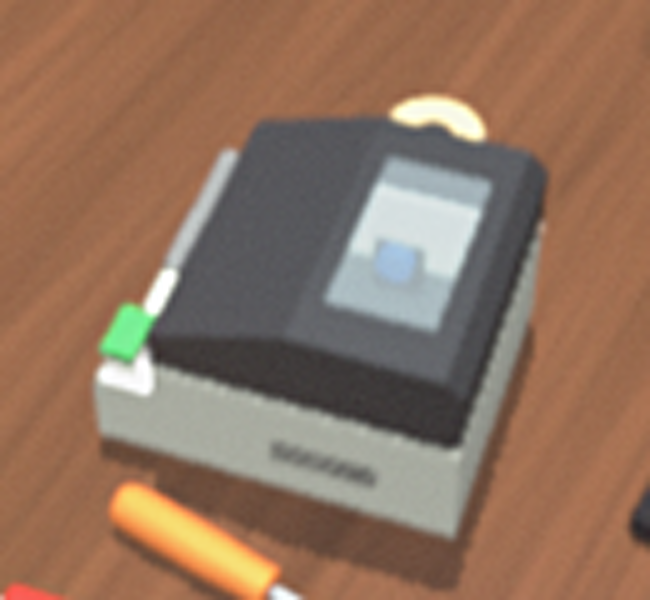

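Call:
servo_tool([
  {"slide":[0.9,1,0],"spin":0},
  {"slide":[0.9,1,0],"spin":0},
  {"slide":[0.9,1,0],"spin":0},
  {"slide":[0.9,1,0],"spin":0},
  {"slide":[0.9,1,0],"spin":0},
  {"slide":[0.9,1,0],"spin":0},
  {"slide":[0.9,1,0],"spin":0},
  {"slide":[0.9,1,0],"spin":0},
  {"slide":[0.9,1,0],"spin":0},
  {"slide":[0.9,1,0],"spin":0},
], gripper=255)

```text
time_s: 1.15
tcp_pos: [0.3296, 0.279, 0.2184]
ee_rot: [[0.955, -0.296, -0.003], [-0.296, -0.955, -0.008], [-0.0, 0.008, -1.0]]
wrist_force: [-0.1, 0.6, -0.2]
gripper_width: 0.175
```

```bash
python3 - <<'E'
from h import *
t=pickle.load(open('top0.pkl','rb'));a=np.radians(10);R=np.array([[np.cos(a),-np.sin(a),0],[np.sin(a),np.cos(a),0],[0,0,1]])
s=pickle.load(open('scene0.pkl','rb'))
o=np.array([.635,-.117,0])
for p in [(-.105,.085,.044),(-.105,-.085,.057),(-.070,.085,.106),(-.070,-.085,.106),(-.093,-.06,.072)]:
    q=o+R@p;print(p,q,'ztop',(px(t,q)-[250,110]+.5)*5,'zscene',(px(s,q)-[220,190]+.5)*5)
E
```

```text
(-0.105, 0.085, 0.044) [ 0.51683509 -0.0515244   0.044     ] ztop [233.28051381 546.01009759] zscene [212.67210023 181.74921062]
(-0.105, -0.085, 0.057) [ 0.54635528 -0.21894172  0.057     ] ztop [548.2617336 482.4982575] zscene [ 94.93823979 377.10698522]
(-0.07, 0.085, 0.106) [ 0.55130336 -0.04544671  0.106     ] ztop [224.94516243 476.43451159] zscene [262.86187144 124.17390788]
(-0.07, -0.085, 0.106) [ 0.58082355 -0.21286403  0.106     ] ztop [552.46569497 410.66129394] zscene [146.92785175 338.16951558]
(-0.093, -0.06, 0.072) [ 0.55383177 -0.19223775  0.072     ] ztop [502.28680366 468.13664339] zscene [131.25757214 332.19859511]
```

The predicted corners match the picture to within about 4 zoomed px (under 1 image px), so the printer is at about (0.635, -0.117) with a yaw of 10°.

Call:
servo_tool([
  {"slide":[0.9,1,0],"spin":0},
  {"slide":[0.9,1,0],"spin":0},
  {"slide":[0.9,1,0],"spin":0},
  {"slide":[0.9,1,0],"spin":0},
  {"slide":[0.9,1,0],"spin":0},
  {"slide":[0.9,1,0],"spin":0},
  {"slide":[0,0,0],"spin":-0.9},
  {"slide":[0,0,0],"spin":-0.9},
  {"slide":[0,0,0],"spin":-0.9},
  {"slide":[0,0,0],"spin":-0.7},
])

```text
time_s: 2.15
tcp_pos: [0.4154, 0.0819, 0.2185]
ee_rot: [[0.983, 0.183, -0.005], [0.183, -0.983, -0.008], [-0.006, 0.007, -1.0]]
wrist_force: [-0.2, 0.2, -0.1]
gripper_width: 0.002
```

Call:
servo_tool([
  {"slide":[0.3,1,0],"spin":0},
  {"slide":[0.3,1,0],"spin":0},
  {"slide":[0.3,1,0],"spin":0},
  {"slide":[0.3,1,0],"spin":0},
  {"slide":[0.3,1,0],"spin":0},
  {"slide":[0.3,1,0],"spin":0},
  {"slide":[0.3,1,0],"spin":0},
  {"slide":[0.3,1,0],"spin":0},
  {"slide":[0.3,1,0],"spin":0},
  {"slide":[0.3,1,0],"spin":0},
])

```text
time_s: 3.15
tcp_pos: [0.5375, -0.1568, 0.2177]
ee_rot: [[0.982, 0.191, -0.009], [0.191, -0.982, -0.006], [-0.01, 0.005, -1.0]]
wrist_force: [0.5, 0.1, -0.7]
gripper_width: 0.007
```

Call:
servo_tool([
  {"slide":[0.2,1,0],"spin":0},
  {"slide":[0,0.7,0.5],"spin":0},
  {"slide":[0,0,1],"spin":0},
  {"slide":[0,0,1],"spin":0},
  {"slide":[0,0,0.6],"spin":0},
  {"slide":[0,0,0],"spin":0},
])

```text
time_s: 3.75
tcp_pos: [0.5507, -0.2038, 0.1355]
ee_rot: [[0.983, 0.185, -0.011], [0.185, -0.983, -0.006], [-0.012, 0.004, -1.0]]
wrist_force: [-1.4, -0.3, -0.0]
gripper_width: 0.002
```

Call:
servo_tool([
  {"slide":[0,-0.44,0.6],"spin":0},
  {"slide":[0,0,0.8],"spin":0},
  {"slide":[0,0,0.3],"spin":0},
  {"slide":[0,0,0],"spin":0},
])

```text
time_s: 4.15
tcp_pos: [0.55, -0.1933, 0.0944]
ee_rot: [[0.983, 0.186, -0.007], [0.186, -0.983, -0.008], [-0.008, 0.006, -1.0]]
wrist_force: [-0.0, -0.8, -0.1]
gripper_width: 0.006
```

```bash
cat > snap.py <<'E'
import sys
from station import sense, optics
from h import *
tag=sys.argv[1]
def z(n,b):
    c=optics.capture(n);x0,y0,x1,y1=b;return cv2.resize(c['frame'][y0:y1,x0:x1,::-1],(400,400),interpolation=cv2.INTER_CUBIC)
cv2.imwrite(f'pics/{tag}.png',np.hstack([z('scene',(220,170,350,300)),z('top',(260,110,390,240))]))
s=sense();print(s['time_s'],s['tcp_pos'],s['wrist_force'])
E
python3 snap.py a1
```

```text
4.25 [ 0.5507599  -0.19354119  0.09546824] [-0.00124942 -0.41053139  0.14289356]
```

View pics/a1.png

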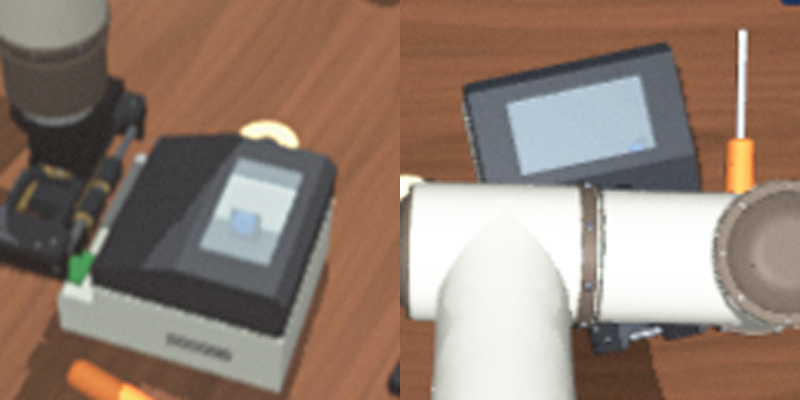

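The left half of the picture shows the shut fingers right above the green tab at (80,268), with the lid clear behind them. I'll press in small steps.

Call:
servo_tool([
  {"slide":[-0.1,0,0.4],"spin":0},
  {"slide":[0,0,0.35],"spin":0},
  {"slide":[0,0,0.12],"spin":0},
  {"slide":[0,0,0.1],"spin":0},
])

```text
time_s: 4.65
tcp_pos: [0.5497, -0.1947, 0.0722]
ee_rot: [[0.983, 0.186, 0.001], [0.186, -0.983, -0.009], [-0.001, 0.009, -1.0]]
wrist_force: [0.5, -0.1, 2.5]
gripper_width: 0.01
```

Call:
servo_tool([
  {"slide":[0,0,0.15],"spin":0},
  {"slide":[0,0,0.15],"spin":0},
  {"slide":[0,0,0.15],"spin":0},
])

```text
time_s: 4.95
tcp_pos: [0.55, -0.1949, 0.0639]
ee_rot: [[0.982, 0.187, 0.0], [0.187, -0.982, -0.01], [-0.002, 0.01, -1.0]]
wrist_force: [-9.2, 8.0, 30.8]
gripper_width: 0.007
```

```bash
python3 snap.py a2
```

```text
5.05 [ 0.54988147 -0.19480486  0.0642177 ] [-6.13620427  2.72083775 16.45873584]
```

View pics/a2.png

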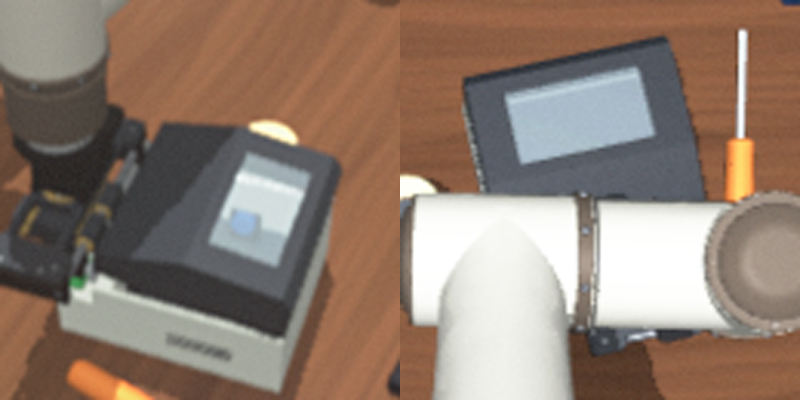

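The lid has popped: a gap shows at (115,285). The tab bottomed out, so I'll back off now, up and towards the front.

Call:
servo_tool([
  {"slide":[-0.1,0,-0.3],"spin":0},
  {"slide":[-0.3,0,-0.4],"spin":0},
  {"slide":[-0.6,0,-0.6],"spin":0},
  {"slide":[-0.6,0,-0.6],"spin":0},
  {"slide":[0,0,0],"spin":0},
])

```text
time_s: 5.55
tcp_pos: [0.5095, -0.2021, 0.1139]
ee_rot: [[0.982, 0.188, 0.004], [0.188, -0.982, -0.01], [0.002, 0.011, -1.0]]
wrist_force: [0.2, -0.3, -0.1]
gripper_width: 0.006
```

```bash
python3 snap.py a3
```

```text
5.65 [ 0.51003583 -0.20180842  0.11224777] [0.4940208  0.22181172 0.23902673]
```

View pics/a3.png

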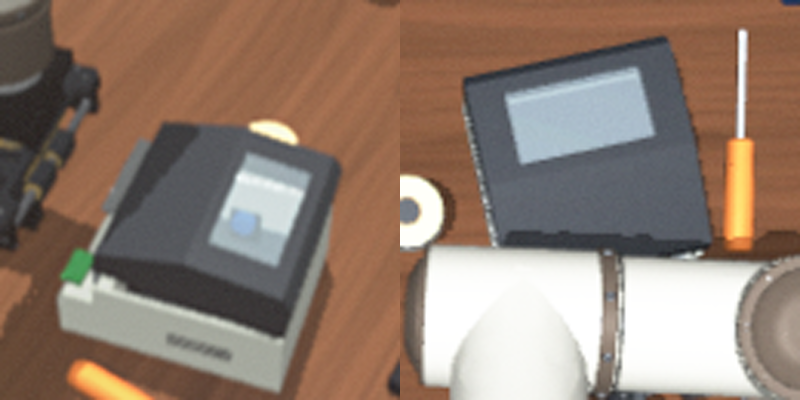

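The lid stands ajar, the tab is up again at (78,265), and the printer hasn't moved. Next I'll move in front of the lip, go down, and then approach it.

Call:
servo_tool([
  {"slide":[0.1,-0.9,0],"spin":0.1},
  {"slide":[0.1,-0.9,0],"spin":0},
  {"slide":[0.1,-0.9,0],"spin":0},
  {"slide":[0.1,-0.6,0],"spin":0},
  {"slide":[0,0,0.6],"spin":0},
  {"slide":[0,0,0.6],"spin":0},
  {"slide":[0,0,0.4],"spin":0},
  {"slide":[0,0,0],"spin":0},
])

```text
time_s: 6.45
tcp_pos: [0.5055, -0.1154, 0.0627]
ee_rot: [[0.985, 0.173, -0.007], [0.173, -0.985, -0.01], [-0.009, 0.008, -1.0]]
wrist_force: [-1.2, 0.6, -0.5]
gripper_width: 0.004
```

```bash
python3 snap.py a4; python3 - <<'E'
from station import *
import cv2,numpy as np
c=optics.capture('wrist');cv2.imwrite('pics/w4.png',c['frame'][:,:,::-1])
E
```

```text
6.55 [ 0.50662329 -0.11547552  0.06420424] [0.23118452 0.59828848 0.4431344 ]
```

View pics/a4.png

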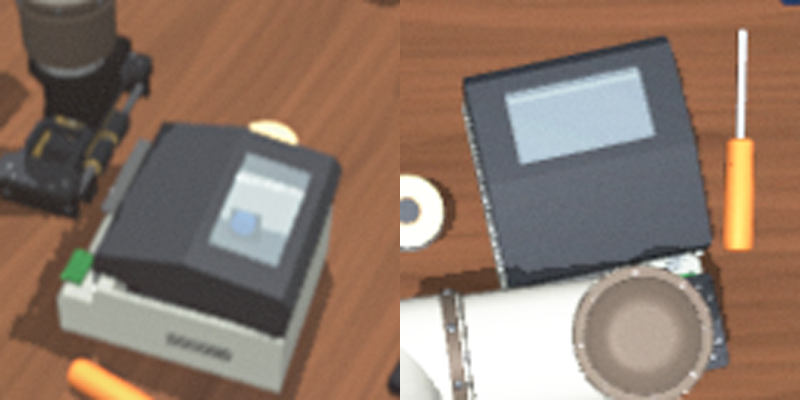

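View pics/w4.png

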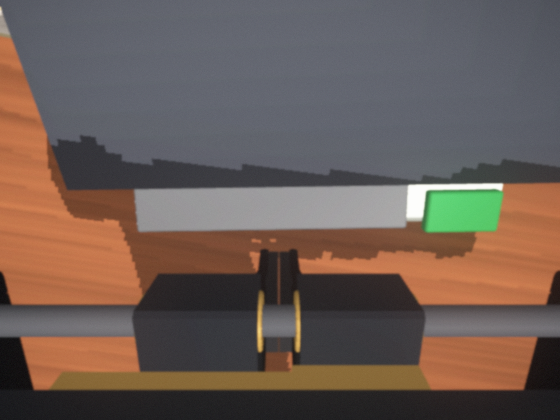

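The wrist view shows the shut fingers at (278,260), in front of the middle of the light lip, which spans x 137–405 and y 190–230. The tab is clear on the right. I'll approach until contact.

Call:
servo_tool([
  {"slide":[0.4,0,-0.2],"spin":0},
  {"slide":[0.4,0,0],"spin":0},
  {"slide":[0.2,0,0],"spin":0},
  {"slide":[0.1,0,0],"spin":0},
])

```text
time_s: 7.0
tcp_pos: [0.5337, -0.1113, 0.0715]
ee_rot: [[0.985, 0.172, -0.008], [0.172, -0.985, -0.01], [-0.01, 0.009, -1.0]]
wrist_force: [-9.3, -0.5, 2.5]
gripper_width: 0.005
```

Call:
servo_tool([
  {"slide":[0.06,0,-0.25],"spin":0},
  {"slide":[0.08,0,-0.25],"spin":0},
])

```text
time_s: 7.2
tcp_pos: [0.5347, -0.1109, 0.0828]
ee_rot: [[0.985, 0.171, -0.016], [0.171, -0.985, -0.01], [-0.017, 0.007, -1.0]]
wrist_force: [-2.0, -1.0, -1.2]
gripper_width: 0.007
```

```bash
python3 snap.py a5
```

```text
7.3 [ 0.53490669 -0.11084928  0.08340322] [-4.14975544 -1.30522337 -0.32753592]
```

View pics/a5.png

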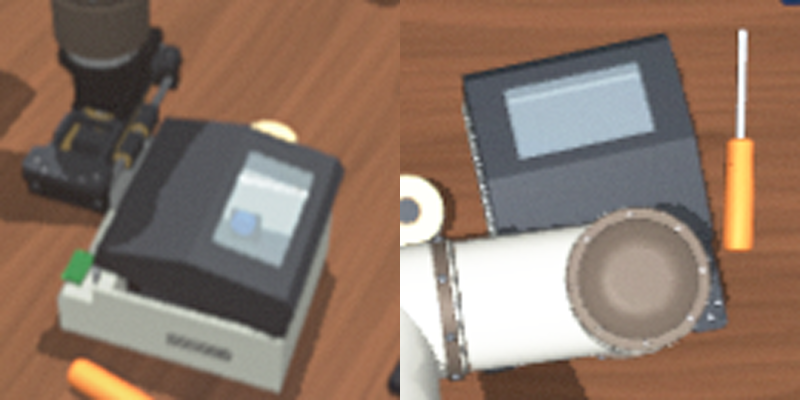

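The lid is rising with the fingertip (rear edge up, gap wider) at about 4 N. I'll carry on along the arc.

Call:
servo_tool([
  {"slide":[0.14,0,-0.25],"spin":0},
  {"slide":[0.14,0,-0.25],"spin":0},
  {"slide":[0.16,0,-0.25],"spin":0},
])

```text
time_s: 7.6
tcp_pos: [0.5387, -0.1099, 0.1008]
ee_rot: [[0.985, 0.169, -0.032], [0.169, -0.986, -0.011], [-0.034, 0.006, -0.999]]
wrist_force: [-7.4, -2.7, 1.0]
gripper_width: 0.003
```

```bash
python3 snap.py a6
```

```text
7.7 [ 0.53886697 -0.10987827  0.10123952] [-7.05957156 -0.60911794  1.00004675]
```

View pics/a6.png

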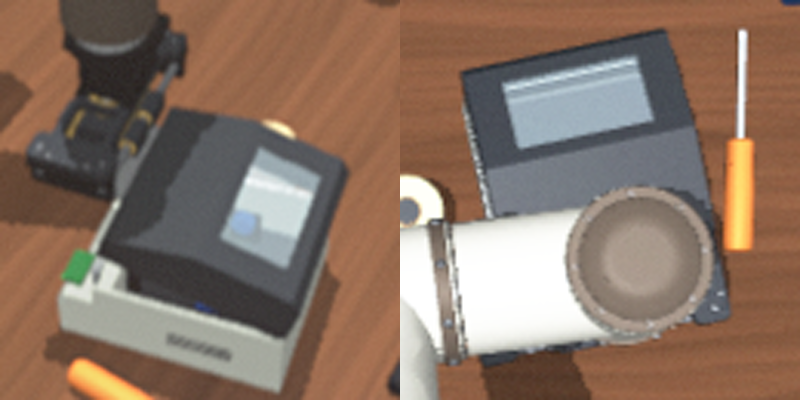

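Call:
servo_tool([
  {"slide":[0.17,0,-0.3],"spin":0},
  {"slide":[0.18,0,-0.3],"spin":0},
  {"slide":[0.2,0,-0.3],"spin":0},
  {"slide":[0.21,0,-0.3],"spin":0},
])

```text
time_s: 8.1
tcp_pos: [0.5495, -0.1078, 0.1304]
ee_rot: [[0.984, 0.167, -0.054], [0.166, -0.986, -0.013], [-0.056, 0.003, -0.998]]
wrist_force: [-7.3, -1.2, 2.9]
gripper_width: 0.008
```

```bash
python3 snap.py a7
```

```text
8.2 [ 0.55002886 -0.10776443  0.13121284] [-8.5231579  -0.26111996  3.40390259]
```

View pics/a7.png

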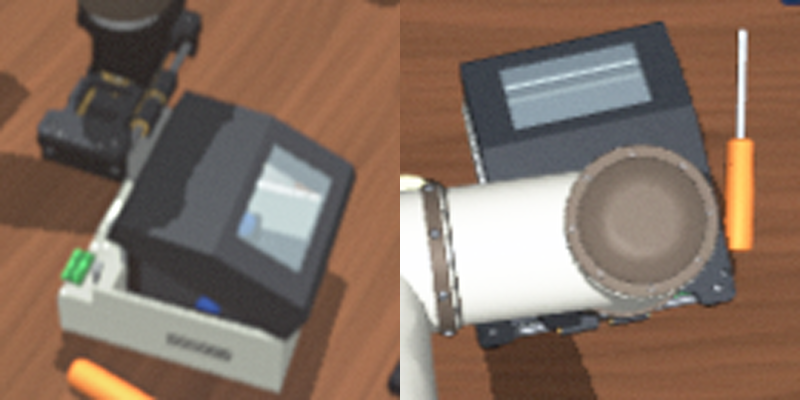

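The lid is at about 0.47 rad. The vertical force says I'm pushing too hard in x, so I'll use more lift and less push.

Call:
servo_tool([
  {"slide":[0.14,0,-0.35],"spin":0},
  {"slide":[0.2,0,-0.35],"spin":0},
  {"slide":[0.22,0,-0.35],"spin":0},
  {"slide":[0.25,0,-0.35],"spin":0},
])

```text
time_s: 8.6
tcp_pos: [0.5735, -0.1034, 0.1687]
ee_rot: [[0.985, 0.168, -0.051], [0.167, -0.986, -0.012], [-0.052, 0.004, -0.999]]
wrist_force: [-1.8, 0.8, 1.4]
gripper_width: 0.007
```

```bash
python3 snap.py a8
```

```text
8.7 [ 0.57494424 -0.10346126  0.16963238] [-2.8816118  -0.02542457  2.4251555 ]
```

View pics/a8.png

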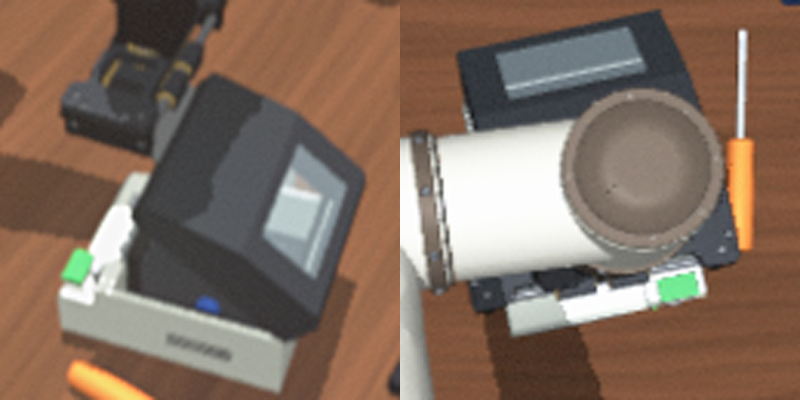

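The lid is at about 0.72 rad with small forces and the printer hasn't moved. Next I'll push more in x.

Call:
servo_tool([
  {"slide":[0.3,0,-0.32],"spin":0},
  {"slide":[0.32,0,-0.32],"spin":0},
  {"slide":[0.35,0,-0.3],"spin":0},
  {"slide":[0.38,0,-0.3],"spin":0},
])

```text
time_s: 9.1
tcp_pos: [0.6112, -0.0974, 0.2004]
ee_rot: [[0.985, 0.168, -0.047], [0.167, -0.986, -0.013], [-0.048, 0.005, -0.999]]
wrist_force: [-1.7, 0.1, 0.6]
gripper_width: 0.005
```

```bash
python3 snap.py a9
```

```text
9.2 [ 0.61272036 -0.09720744  0.20073346] [-0.08181178 -0.38955663  0.22958558]
```

View pics/a9.png

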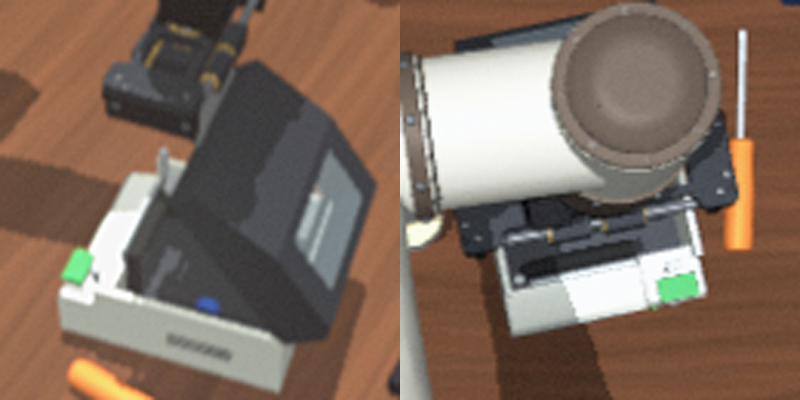

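The lid is at about 1.0 rad. I'll carry on past the balance point, with motion mostly in x.

Call:
servo_tool([
  {"slide":[0.5,0,-0.28],"spin":0},
  {"slide":[0.5,0,-0.24],"spin":0},
  {"slide":[0.5,0,-0.2],"spin":0},
  {"slide":[0.5,0,-0.15],"spin":0},
  {"slide":[0.5,0,-0.1],"spin":0},
  {"slide":[0.5,0,-0.1],"spin":0},
])

```text
time_s: 9.8
tcp_pos: [0.691, -0.0833, 0.222]
ee_rot: [[0.985, 0.167, -0.039], [0.167, -0.986, -0.011], [-0.041, 0.004, -0.999]]
wrist_force: [0.0, -0.1, 0.8]
gripper_width: 0.001
```

```bash
python3 snap.py a10
```

```text
9.9 [ 0.69142245 -0.08311938  0.22133229] [-0.13709962  0.77669281 -0.4982592 ]
```

View pics/a10.png

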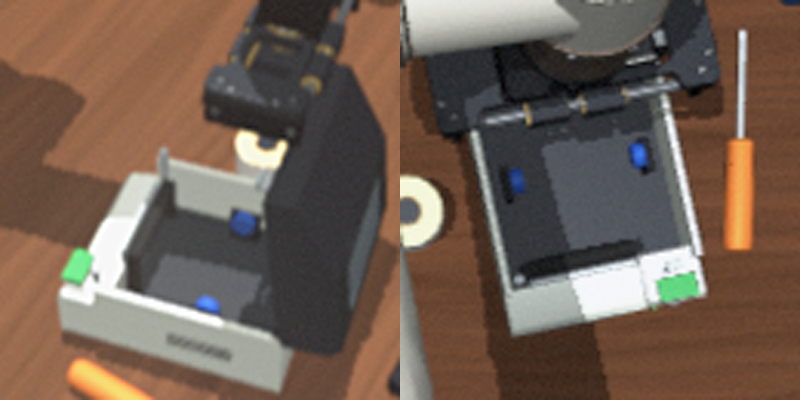

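The lid is past upright and there's no force on the finger. I'll retreat to the front and up, then check.

Call:
servo_tool([
  {"slide":[-0.6,0,0],"spin":0},
  {"slide":[-0.9,0,-0.2],"spin":0},
  {"slide":[-0.9,0,-0.4],"spin":0},
  {"slide":[-0.9,0,-0.4],"spin":0},
  {"slide":[-0.9,-0.5,-0.4],"spin":0},
  {"slide":[-0.9,-0.9,-0.4],"spin":0},
  {"slide":[-0.9,-0.9,0],"spin":0},
  {"slide":[-0.6,-0.9,0],"spin":0},
  {"slide":[0,-0.9,0],"spin":0},
  {"slide":[0,0,0],"spin":0},
])

```text
time_s: 10.9
tcp_pos: [0.5015, -0.0084, 0.2682]
ee_rot: [[0.986, 0.163, -0.04], [0.163, -0.987, -0.006], [-0.041, -0.0, -0.999]]
wrist_force: [-0.6, -0.4, -0.7]
gripper_width: 0.005
```

```bash
python3 snap.py a11; python3 - <<'E'
from station import *
import cv2
c=optics.capture('scene');cv2.imwrite('pics/s11.png',c['frame'][:,:,::-1])
E
```

```text
11.0 [ 0.50213506 -0.00972445  0.26811097] [0.33696832 0.03667364 0.62511944]
```

View pics/a11.png

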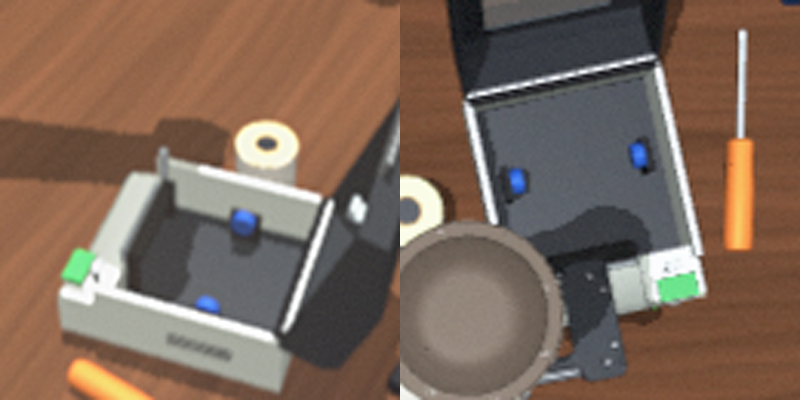

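View pics/s11.png

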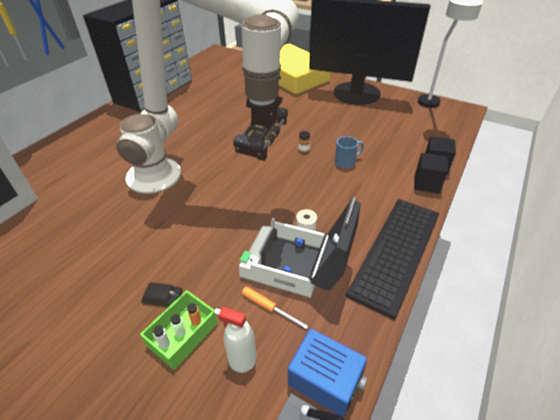

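The lid lies back past upright at (345,240), the tab is up and the arm is clear. I'll do one last check for motion and displacement, then hand in.

Call:
servo_tool([
  {"slide":[0,0,0],"spin":0},
  {"slide":[0,0,0],"spin":0},
  {"slide":[0,0,0],"spin":0},
])

```text
time_s: 11.35
tcp_pos: [0.5031, -0.0118, 0.2669]
ee_rot: [[0.987, 0.158, -0.042], [0.158, -0.987, -0.008], [-0.043, 0.001, -0.999]]
wrist_force: [0.1, -0.0, -0.5]
gripper_width: 0.007
```

```bash
python3 - <<'E'
from h import *
from station import *
a=cv2.imread('pics/s11.png');c=optics.capture('scene');b=c['frame'][:,:,::-1]
d=cv2.absdiff(a,np.ascontiguousarray(b))[190:310,300:370];print('lid diff max/mean',d.max(),d.mean())
s0=pickle.load(open('scene0.pkl','rb'))
def g(f):
    m=cv2.inRange(cv2.cvtColor(np.ascontiguousarray(f),cv2.COLOR_RGB2HSV),(45,90,60),(85,255,255))[245:270,230:260];M=cv2.moments(m,True);return M['m10']/M['m00'],M['m01']/M['m00']
print(g(s0['frame']),g(c['frame']))
# lip tip predicted at various angles
R=lambda a:np.array([[np.cos(a),-np.sin(a),0],[np.sin(a),np.cos(a),0],[0,0,1]])
for th in (1.6,1.8,1.9):
    p=np.array([.098-.186*np.cos(th),-.02,.08+.186*np.sin(th)]);p2=p.copy();p2[1]=.075
    print(th,[px(c,np.array([.635,-.117,0])+R(np.radians(10))@q) for q in (p,p2)])
cv2.imwrite('pics/lid.png',cv2.resize(b[190:310,300:370],None,fx=5,fy=5,interpolation=cv2.INTER_CUBIC))
print(sense()['wrist_force'],sense()['time_s'])
E
```

```text
lid diff max/mean 11 1.5366269841269842
(15.118421052631579, 11.026315789473685) (14.902777777777779, 10.972222222222221)
1.6 [array([322.91239616, 213.49561771]), array([333.10443032, 188.43765425])]
1.8 [array([338.04275604, 218.68438516]), array([347.28059998, 193.10688542])]
1.9 [array([345.33587375, 222.06444145]), array([354.09149071, 196.22657846])]
[ 0.26639483 -0.68951307  0.58876479] 11.4
```

View pics/lid.png

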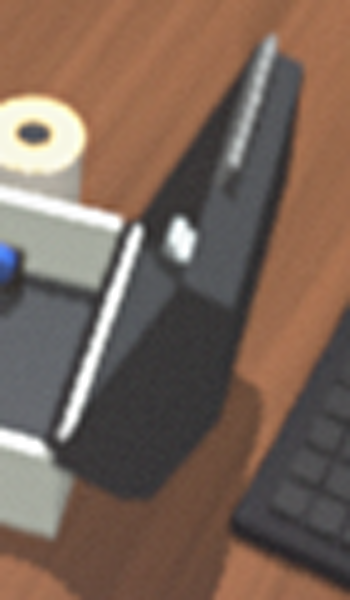

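The lip ends are at about (346,223) and (354,198). That matches the prediction for 1.9 rad, and the lid is still.

```bash
python3 -c "
from station import r
print(r.finish_job())"
```

```text
the job is handed in; nothing more can be done
None
```

The printer lid is fully open and resting against its stop, and I handed the job in at about 11.4 s of the 51 s allowed. No verdict was reported.

- **What I did:** With the fingers shut, I pressed the green tab until the lid popped, then let the tab spring back. I then pushed the lid up and over along its arc and backed the arm away.
- **Different from the brief:** The tool can only point straight down, so I couldn't hook a fingertip under the lip. I put the side of the fingertip against the lip's front edge and lifted by friction, then by pushing.
- **Final checks:**
  - **Lid:** the lip ends sit within about 1.5 px of where they should be at 1.9 rad. Two pictures about 0.4 s apart show no lid movement.
  - **Tab and printer:** the tab is up, and its image position shifted only 0.2 px from the start, so the printer has hardly moved.
  - **Rest of the bench:** the roll, the screwdriver and everything else look undisturbed; I judged these by eye and did not measure them.
  - **Arm:** it is clear, with only noise-level force on the wrist.
- **Force margin:** The tab bottomed out during the press. The highest wrist reading I saw was about 31 N vertical (33 N in total), more than the 5 N the tab needs but under the 38 N limit. I only read the force at the end of each move, so a brief higher peak is possible. During the flip the readings stayed under about 10 N.

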